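Turn the drying plaster disc over with the spatula

TASK

Pick up the spatula and use its blade to turn over the plaster disc that is drying on the wire rack, so that it ends lying flat on the rack with its underside up. Touch the disc only with the spatula, then lay the spatula back down flat on the worktop, not touching the rack.

Things in the scene. Friction and masses are not known exactly. Their poses are not given: they have to be found in the camera images.
- spatula_grip (a point): Point on the axis of the flat blue handle of the plaster spatula lying on the worktop, half-way up. Spatula 210 mm long; handle 20 mm wide, 10 mm thick, 109 mm long. z up; y along the spatula to the handle's end (65 mm away); the steel blade points the other way (-y), its tip 145 mm from this point.
- spatula_tip (a point): Tip of the spatula's steel blade (26 mm wide, 2 mm thick, 107 mm long; level with the middle of the handle's thickness, so it hovers 4 mm over the worktop while the spatula lies there). Same axes as spatula_grip.
- disc_center (a point): Centre, half-way up, of the larger buff plaster disc, lying across the rack's two rails: 80 mm across, 9 mm thick, about 90 g. Its z axis points from the grooved underside to the smooth top: up at the start, down when turned over. (A 56 mm disc lying on the worktop is not meant.)
- drying_rack: Fixed steel wire rack. Origin on the worktop under its middle, z up. Two 6 mm wire rails along x, -110 to 110 mm, at y = -26 and 26 mm, tops 30 mm up. -x end open but for a wire 6 mm high on the worktop; hoop 48 mm high at the +x end. Disc starts near x = -45 mm; raising its -x edge tips it about its +x edge onto the free rails.
Things that resemble listed ones, but are neither listed nor needed, are in the scene too. Leave any green look-alike of the part that bears disc_center alone.

How it is judged:
On the way, in this order (a step that is already met when the one before it is completed fails the run):
1. the spatula is picked up (contact force between the fingers and spatula above 1 N and height (world z) of spatula_grip above 0.012 m), for 0.1 s.
2. the spatula tips the disc up (contact force between spatula and stone_disc above 0.02 N and angle between disc_center's own z axis and vertical above 0.4 rad), for 0.04 s.
At the end, for the whole second after the job is handed in: The disc lies upside down (its z axis within 10 degrees of straight down) on both rails of the rack, its centre within 25 mm of the rack's middle line and between the rails' ends, at rest; the spatula lies flat (within 10 degrees) on the worktop, at rest, not touching the rack (angle between disc_center's own z axis and vertical above 2.96 rad and z of disc_center in the frame of drying_rack between 0.028 and 0.042 m and y of disc_center in the frame of drying_rack between -0.025 and 0.025 m and x of disc_center in the frame of drying_rack between -0.11 and 0.11 m and linear speed of each of stone_disc, spatula below 0.02 m/s and height (world z) of each of spatula_grip, spatula_tip below 0.015 m and (angle between spatula_grip's own z axis and vertical below 0.17 rad or angle between spatula_grip's own z axis and vertical above 2.97 rad) and contact force between spatula and drying_rack below 0.05 N).
It fails at once if the gripper or arm touches the disc (contact force between any of the fingers, the arm and stone_disc above 0.5 N).
It also fails if it takes over 48 s, if anything falls off the work surface, if the arm or the gripper's body presses on something with over 40 N, if the wrist force passes 120 N, or if a joint passes its speed limit or range.

ROBOT

A 6-joint arm with a two-finger parallel gripper is mounted at the origin on a cart in front of the work surface, level with it; the furniture and walls round the work are solid. World frame = base frame: x ahead of the robot, y to its left, z up, the work surface at z = 0. Lengths are in m, angles in rad, forces in N, time in s.
With the tool pointing down it reaches from about 0.35 to 0.925 m from the base axis. Payload 6.4 kg.
Tool frame: the origin (TCP) lies on the centre line of the jaws, within the pads' length; the fingertips stand 11 mm ahead of it and the grasp point (between the pads) lies 8 mm behind it; z points along the fingers, y is the direction in which the jaws open and shut (so a half turn about z gives the same grasp; the last joint's range is limited). The gripper opens to 94 mm and grips with 3 to 60 N. Pads are 16 mm wide; open, the fingers measure 119 mm over their backs; the gripper's body (75 mm by 177 mm) begins 78 mm behind the grasp point.
Start: joints at [-1.287, 0.245, 1.558, -0, 1.339, -0.174], TCP at [0.287, -0.583, 0.216] pointing down, gripper open.
Joint ranges: [-3.13, 3.13], [-1.02, 2.26], [0.13, 2.54], [-0.95, 4.09], [0.21, 2.88], [-2.74, 2.74]. Speed limits (rad/s): [2.57, 2.57, 3.14, 3.14, 3.14, 3.14].

INTERFACE

Orientations are given as a rotation vector (axis times angle).
In Python, from plant import r, planner, eyes, workorder gives the robot as it stands. Calls block until the motion is done:
- r.move_ptp(position, orientation): joint-space move of the TCP to a pose.
- r.move_linear(position, orientation=None, feed=0.15, contact_N=None): straight line of the TCP; orientation=None keeps the orientation; feed is the mean speed in m/s. With contact_N (N) it stops when the force on the tool has changed by that much, and returns True; else False.
- r.move_joints(angles): joint-space move.
- r.move_gripper(opening): finger opening in m; the grip force is fixed at half the most; returns when the fingers have stopped.
- r.pause(seconds).
- planner.solve_ik(position, orientation): joint angles nearest the present ones, or None.
- eyes.get_image(name): name is "side" or "top"; returns a dict with "pixels" (400x640x3 uint8, blue, green, red), "fx", "fy", "cx", "cy" (pixels), "dist" ([k1, k2, p1, p2, k3] as OpenCV has them; the pictures are not rectified), "extrinsics" (4x4, takes a point from world to camera coordinates). Camera axes: x right, y down, z forward; pixel columns grow to the right and rows downward; lengths in m; the calibration is good to about 2 mm. A picture is of the moment at which its call begins. There is no depth.
A pose or a line that the arm cannot do raises r.IKError and nothing moves.
- workorder.finish_job(): hands the job in, once; it reports no verdict.
Readings, each from a call of its own:
- r.current_clock(): time.
- r.current_joint_pos(): joint angles.
- r.current_joint_vel(): joint speeds.
- r.current_effort(): joint torques, N m.
- r.current_tcp_pos(): TCP position.
- r.current_eef_rot(): TCP orientation.
- r.current_ft_force(): force on the tool from outside, world axes, zero at the start.
- r.current_moment(): the same for the moment, N m.
- r.current_width(): finger opening in m.
Only numpy, scipy, OpenCV 4.12 (cv2) and the standard library are available. Lean on these libraries where they do the work, as an engineer would, in place of code of your own. Each camera call takes 0.05 s, during which the arm holds its last target.

## Working session

There is one attempt and no reset: what is moved stays moved. The work goes in short steps, each a Python script; the robot and the scene stay as the last script left them, time stands still between calls to the robot, and variables do not carry over. Pictures are saved under pics/ and viewed, and the job is handed in when it is done.

```bash
ls; mkdir -p pics
python3 - <<'E'
from plant import r, planner, eyes, workorder
import cv2,numpy as np
for n in("side","top"):
    d=eyes.get_image(n); cv2.imwrite(f"pics/{n}0.png",d["pixels"])
    print(n,d["fx"],d["fy"],d["cx"],d["cy"],d["dist"]);print(np.round(d["extrinsics"],4))
print(r.current_clock(),r.current_eef_rot(),r.current_width())
E
```

```text
pics
side 458.4357959824093 458.4357959824093 323.2097444366477 203.56840538662644 [-0.11658673  0.          0.          0.          0.        ]
[[-0.9162 -0.4006 -0.0041  0.3755]
 [-0.2541  0.5888 -0.7673  0.2502]
 [ 0.3098 -0.702  -0.6413  0.7822]
 [ 0.      0.      0.      1.    ]]
top 442.60525975208515 442.60525975208515 324.69293822939693 203.74269801040896 [-0.06168189  0.          0.          0.          0.        ]
[[-0.0114 -0.9993 -0.0361 -0.1072]
 [-0.9957  0.0147 -0.0912  0.4725]
 [ 0.0917  0.0349 -0.9952  0.8799]
 [ 0.      0.      0.      1.    ]]
0.1 [-3.05803335e+00 -7.12467679e-01  1.67769003e-04] 0.09403702227488593
```

View pics/side0.png

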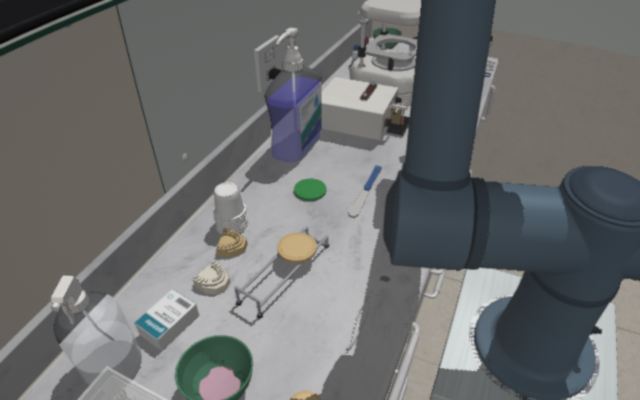

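View pics/top0.png

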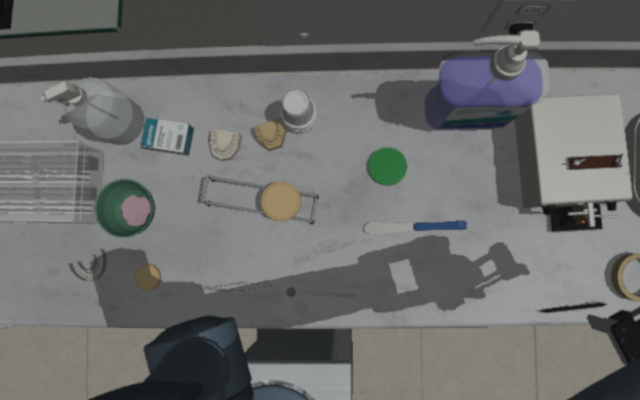

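The top view shows the spatula, with its blade tip near (365,227) and its blue handle end near (467,225). The disc is near (281,201), and the rack runs from about (203,190) at the hoop end to (317,208) at the open end. In the side view the disc is near (297,247). I'll measure these next.

```bash
cat > h.py <<'E'
from plant import r, planner, eyes, workorder
import cv2,numpy as np
from scipy.spatial.transform import Rotation as R
def ray(d,uv):
    K=np.array([[d["fx"],0,d["cx"]],[0,d["fy"],d["cy"]],[0,0,1]])
    p=cv2.undistortPoints(np.array(uv,float).reshape(-1,1,2),K,np.array(d["dist"],float)).reshape(-1,2)
    T=d["extrinsics"];Rm=T[:3,:3];c=-Rm.T@T[:3,3]
    return c,np.c_[p,np.ones(len(p))]@Rm
def onz(d,uv,z):
    c,v=ray(d,uv);return c+v*((z-c[2])/v[:,2])[:,None]
def proj(d,P):
    K=np.array([[d["fx"],0,d["cx"]],[0,d["fy"],d["cy"]],[0,0,1]])
    T=d["extrinsics"];return cv2.projectPoints(np.array(P,float).reshape(-1,1,3),cv2.Rodrigues(T[:3,:3].copy())[0],T[:3,3],K,np.array(d["dist"],float))[0].reshape(-1,2)
def crop(d,u0,v0,u1,v1,s,name):
    cv2.imwrite("pics/"+name,cv2.resize(d["pixels"][v0:v1,u0:u1],None,fx=s,fy=s,interpolation=cv2.INTER_CUBIC))
def blob(d,lo,hi,box):
    hsv=cv2.cvtColor(d["pixels"],cv2.COLOR_BGR2HSV);m=cv2.inRange(hsv,np.array(lo),np.array(hi))
    k=np.zeros_like(m);u0,v0,u1,v1=box;k[v0:v1,u0:u1]=255;m&=k
    c=max(cv2.findContours(m,cv2.RETR_EXTERNAL,cv2.CHAIN_APPROX_NONE)[0],key=cv2.contourArea)
    return c.reshape(-1,2).astype(float)
E
python3 - <<'E'
from h import *
t=eyes.get_image("top");s=eyes.get_image("side")
crop(t,190,140,480,240,2.7,"t1.png");crop(s,220,150,400,330,3.3,"s1.png")
for n,d,box,z in(("t",t,(355,210,480,240),.01),("s",s,(340,155,390,220),.01)):
    c=blob(d,(105,120,40),(125,255,255),box);P=onz(d,c,z)[:,:2].astype(np.float32)
    print(n,"handle",cv2.minAreaRect(P),len(c),c.min(0),c.max(0))
for n,d,box in(("t",t,(250,170,310,225)),("s",s,(270,225,325,275))):
    c=blob(d,(8,60,60),(28,255,255),box);P=onz(d,c,.039)[:,:2].astype(np.float32)
    print(n,"disc",cv2.minEnclosingCircle(P),cv2.fitEllipse(P),c.min(0),c.max(0))
E
```

```text
t handle ((0.4241575598716736, -0.34724482893943787), (0.012713214382529259, 0.10204683989286423), 0.594876229763031) 107 [415. 222.] [465. 229.]
s handle ((0.42488136887550354, -0.33874884247779846), (0.00952413771301508, 0.09132906794548035), 1.6450868844985962) 44 [365. 168.] [378. 188.]
t disc ((0.4767496883869171, -0.025529704988002777), 0.04000382497906685) ((0.4766981899738312, -0.025312554091215134), (0.07664711028337479, 0.07844983786344528), 173.90203857421875) [261. 182.] [300. 220.]
s disc ((0.4764842987060547, -0.020452827215194702), 0.042538296431303024) ((0.4770642817020416, -0.020437385886907578), (0.07681717723608017, 0.08321323990821838), 21.103687286376953) [278. 233.] [316. 262.]
```

View pics/t1.png

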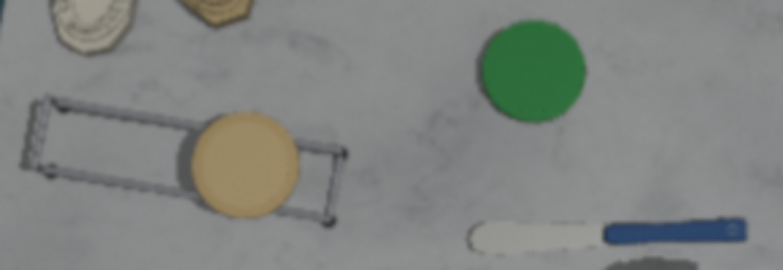

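View pics/s1.png

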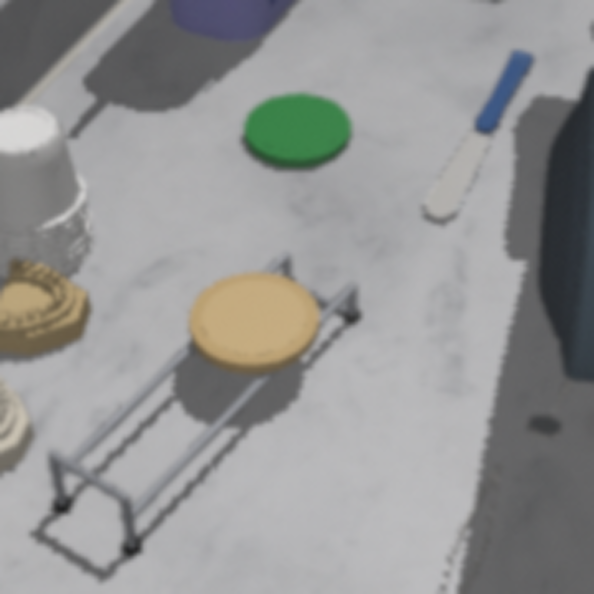

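Run:
```python
from h import *
t=eyes.get_image("top");s=eyes.get_image("side")
f=lambda L,o,k:[(np.array(p))/k+np.array(o) for p in L]
tp=f([(65,105),(190,128),(345,152),(50,172),(180,194),(328,220)],(190,140),2.7)
print("top rails",onz(t,tp,.028)[:,:2].round(4).tolist())
sp=f([(70,460),(188,348),(286,258),(132,512),(262,378),(353,288)],(220,150),3.3)
print("side rails",onz(s,sp,.028)[:,:2].round(4).tolist())
print("hoop top", onz(t,f([(45,99),(28,168)],(190,140),2.7),.048).round(4)[:,:2].tolist(), onz(s,f([(57,457),(127,498)],(220,150),3.3),.048).round(4)[:,:2].tolist())
# feet
print("feet t",onz(t,f([(347,153),(328,221)],(190,140),2.7),.0).round(4)[:,:2].tolist(),"s",onz(s,f([(352,315),(62,507),(132,547)],(220,150),3.3),0).round(4)[:,:2].tolist())
# spatula tip, end
print("tip",onz(t,[(190+470/2.7,140+238/2.7)],.006),onz(s,[(220+438/3.3,150+216/3.3)],.006))
print("end",onz(t,[(190+747/2.7,140+230/2.7)],.008),onz(s,[(220+524/3.3,150+54/3.3)],.008))
print("junction",onz(t,[(190+604/2.7,140+234/2.7)],.008),onz(s,[(220+485/3.3,150+127/3.3)],.008))
q=r.current_joint_pos();print(q)
for z in (0.02,0.08,0.15):
  for rv in (R.from_matrix(np.c_[[0,1,0],[1,0,0],[0,0,-1]]).as_rotvec(),R.from_matrix(np.c_[[0,-1,0],[-1,0,0],[0,0,-1]]).as_rotvec()):
    print(z,rv.round(2),planner.solve_ik([.424,-.345,z],rv))
```

```text
top rails [[0.5248, 0.1128], [0.5056, 0.0169], [0.4856, -0.0998], [0.4739, 0.1237], [0.4559, 0.0243], [0.4349, -0.0867]]
side rails [[0.5281, 0.1116], [0.5077, 0.0072], [0.4872, -0.0891], [0.4778, 0.1293], [0.4557, 0.0114], [0.4364, -0.0807]]
hoop top [[0.5266, 0.1222], [0.4752, 0.1343]] [[0.5249, 0.1259], [0.4755, 0.1349]]
feet t [[0.4879, -0.1], [0.4356, -0.0848]] s [[0.4385, -0.084], [0.5295, 0.1249], [0.4789, 0.1329]]
tip [[ 0.42096615 -0.19296524  0.006     ]] [[ 0.41967216 -0.19016128  0.006     ]]
end [[ 0.4239736  -0.40212097  0.008     ]] [[ 0.42514342 -0.39497481  0.008     ]]
junction [[ 0.42252608 -0.29403798  0.008     ]] [[ 0.42233854 -0.29467214  0.008     ]]
[-1.28710643e+00  2.45355379e-01  1.55815275e+00 -2.71049748e-05
  1.33870151e+00 -1.74087546e-01]
0.02 [2.22 2.22 0.  ] [-8.90502359e-01  2.75404656e-01  1.92503029e+00 -4.44089210e-16
  9.41157707e-01 -8.90502359e-01]
0.02 [ 2.22 -2.22  0.  ] [-8.90502359e-01  2.75404656e-01  1.92503029e+00 -4.44089210e-16
  9.41157707e-01  2.25109029e+00]
0.08 [2.22 2.22 0.  ] [-8.90502359e-01  1.73841795e-01  1.91232303e+00 -4.44089210e-16
  1.05542783e+00 -8.90502359e-01]
0.08 [ 2.22 -2.22  0.  ] [-8.90502359e-01  1.73841795e-01  1.91232303e+00 -4.44089210e-16
  1.05542783e+00  2.25109029e+00]
0.15 [2.22 2.22 0.  ] [-8.90502359e-01  7.52731435e-02  1.87675276e+00 -4.44089210e-16
  1.18956675e+00 -8.90502359e-01]
0.15 [ 2.22 -2.22  0.  ] [-8.90502359e-01  7.52731435e-02  1.87675276e+00 -4.44089210e-16
  1.18956675e+00  2.25109029e+00]
```

```bash
cat >> h.py <<'E'
def rotv(dx,dy):
    x=np.array([dx,dy,0.])/np.hypot(dx,dy);z=np.array([0,0,-1.]);return R.from_matrix(np.c_[x,np.cross(z,x),z]).as_rotvec()
TIP=np.array([.4203,-.1915]);END=np.array([.4245,-.3995]);sd=(TIP-END)/np.linalg.norm(TIP-END)
GR=TIP-.145*sd
U=np.array([.175,.985]);U/=np.linalg.norm(U)
E
python3 - <<'E'
from h import *
rv=rotv(*sd);print(GR,sd)
r.move_gripper(.05)
r.move_ptp([*GR,.09],rv)
print(r.current_joint_pos().round(2),r.current_clock())
hit=r.move_linear([*GR,.013],feed=.08,contact_N=6)
print(hit,r.current_tcp_pos(),r.current_ft_force())
r.move_gripper(.0);print(r.current_width(),r.current_ft_force())
p=r.current_tcp_pos();r.move_linear([p[0],p[1],.10],feed=.1)
print(r.current_width(),r.current_ft_force(),r.current_moment(),r.current_tcp_pos(),r.current_clock())
t=eyes.get_image("top");s=eyes.get_image("side")
crop(t,190,140,480,340,2.7,"t2.png");crop(s,220,110,400,290,3.3,"s2.png")
E
```

```text
[ 0.42322729 -0.33647045] [-0.02018819  0.9997962 ]
[-0.88  0.15  1.92 -0.    1.07 -0.9 ] 2.3
False [ 0.42363068 -0.33688284  0.01357719] [ 0.06226161  0.44377866 -0.4389193 ]
0.016817083361086116 [-0.33679075  1.26942312  1.55777827]
0.016955077738268272 [-0.02957482 -0.061543   -0.63128245] [-0.01955919 -0.03119941 -0.00116382] [ 0.42293416 -0.33609172  0.09921924] 5.05
```

View pics/t2.png

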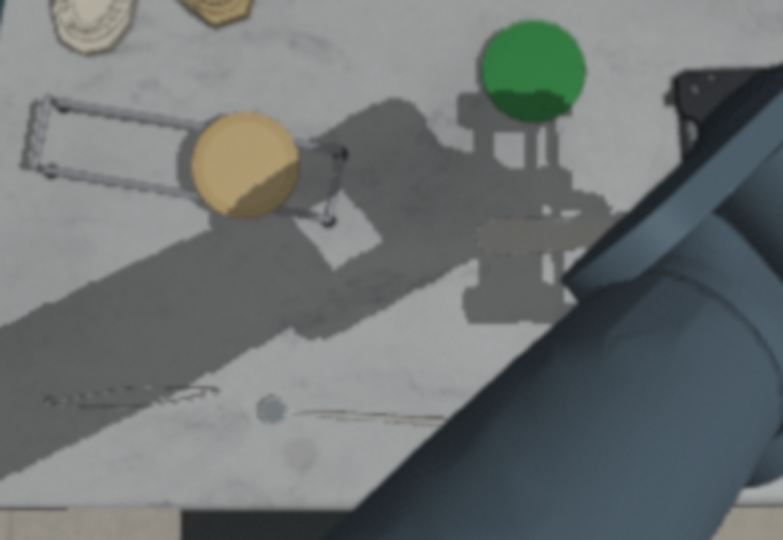

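View pics/s2.png

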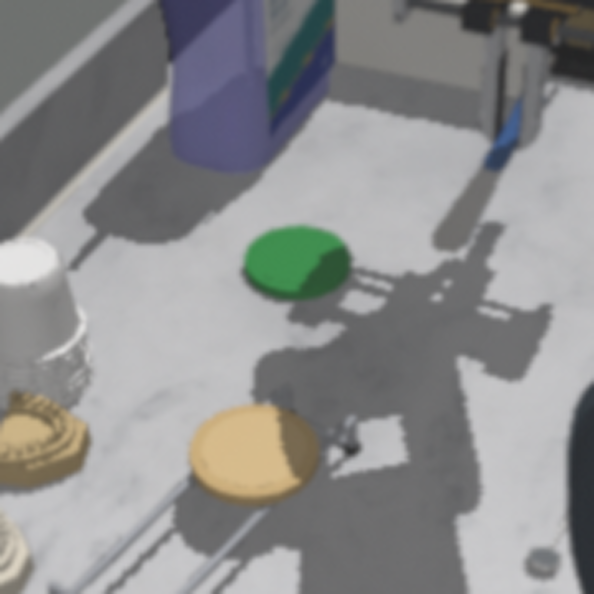

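The spatula is in the jaws and lifted clear. Its tip shows at about (368,226) in the top view and (354,184) in the side view. I'll triangulate it before moving on.

```bash
cat >> h.py <<'E'
def tri(t,a,s,b):
    c1,v1=ray(t,[a]);c2,v2=ray(s,[b]);v1=v1[0]/np.linalg.norm(v1);v2=v2[0]/np.linalg.norm(v2)
    k=np.linalg.lstsq(np.c_[v1,-v2],c2-c1,rcond=None)[0];A=c1+k[0]*v1;B=c2+k[1]*v2
    return (A+B)/2,np.linalg.norm(A-B)
E
python3 - <<'E'
from h import *
t=eyes.get_image("top");s=eyes.get_image("side")
print(tri(t,(190+478/2.7,140+238/2.7),s,(220+441/3.3,110+246/3.3)))
print(tri(t,(190+478/2.7,140+238/2.7),s,(220+450/3.3,110+246/3.3)))
p=r.current_tcp_pos();print(p)
# candidate pre-insert IK
C=np.array([.477,-.024]);
for tipx,z in((-65,.03),(-30,.03),(0,.10),(40,.11)):
    tp=C+U*tipx/1000; g=tp-.145*U; print(planner.solve_ik([*g,z],rotv(*U)))
E
```

```text
(array([ 0.41986127, -0.19320375,  0.09216511]), np.float64(0.0042838936886296424))
(array([ 0.41705811, -0.19409045,  0.09263974]), np.float64(0.0015809358669251904))
[ 0.42301047 -0.33621456  0.09924255]
[-0.71128291  0.15358738  2.04893741  0.          0.93906787 -0.53545264]
[-0.64731131  0.13302604  2.07243828  0.          0.93612833 -0.47148104]
[-0.58978364 -0.00930826  2.0661678   0.          1.08473311 -0.41395337]
[-0.5097341  -0.03914017  2.07433001  0.          1.10640281 -0.33390383]
```

```bash
cat >> h.py <<'E'
P0=np.array([.475,-.025])
def tipto(s,z,lin=True,feed=.1,contact=None,P=P0):
    g=P+U*(s-.1425);q=[*g,z+.0073]
    if lin:return r.move_linear(q,rotv(*U),feed=feed,contact_N=contact)
    r.move_ptp(q,rotv(*U))
def look(n):
    t=eyes.get_image("top");s=eyes.get_image("side")
    a=cv2.resize(t["pixels"][150:260,190:350],None,fx=2.5,fy=2.5,interpolation=3);b=cv2.resize(s["pixels"][180:320,220:380],None,fx=2.5,fy=2.5,interpolation=3)
    im=np.zeros((350,800,3),np.uint8);im[:275,:400]=a;im[:350,400:]=b;cv2.imwrite("pics/"+n,im)
E
python3 - <<'E'
from h import *
tipto(-.12,.06,False);tipto(-.12,.0215,feed=.1);print(r.current_ft_force())
print(tipto(-.06,.0215,feed=.08,contact=3));look("a1.png")
print(tipto(-.029,.0215,feed=.08,contact=3));look("a2.png");print(r.current_ft_force(),r.current_tcp_pos(),r.current_clock())
E
```

```text
[-0.1270988   0.01983393 -0.63626028]
False
False
[ 0.44498412 -0.37060672 -0.4302758 ] [ 0.44514552 -0.19396274  0.02891902] 7.7833
```

View pics/a1.png

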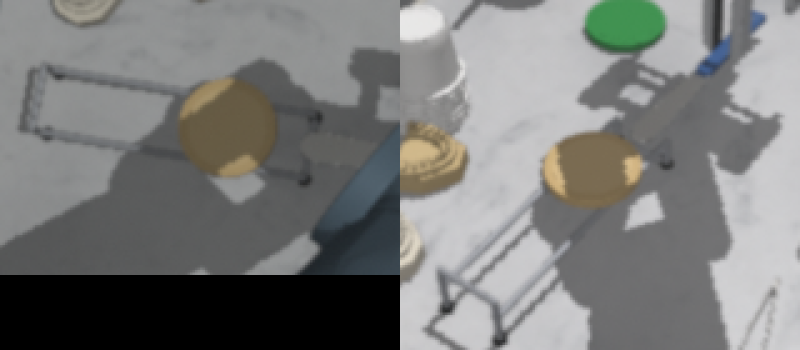

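View pics/a2.png

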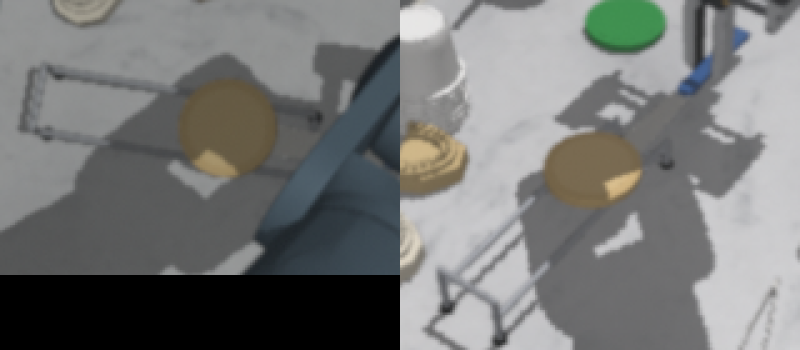

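The blade has gone in between the rails at mid-height. In a1 its tip is at about (311,208) in the top view, and in a2 it is under the disc's edge. I'll check a1's tip numerically, then tip the disc along an arc, with pauses for pictures.

Run:
```python
from h import *
t=eyes.get_image("top")
q=onz(t,[(190+301/2.5,150+147/2.5)],.0215)[0,:2];d=q-P0;print(q,"s",d@U,"lat",d@np.array([-U[1],U[0]]))
c=blob(t,(8,60,40),(28,255,255),(250,170,310,225));P=onz(t,c,.039)[:,:2].astype(np.float32);print(cv2.minEnclosingCircle(P))
# arc to phi=25deg
piv=.0304;
for ph in np.radians([0,8,16,24]):
    dd=.059+.007*min(ph/1.3,1); s=piv-dd*np.cos(ph); z=.030-.001+dd*np.sin(ph); tipto(s,z,feed=.05)
    print(np.degrees(ph).round(),r.current_ft_force().round(2),r.current_tcp_pos().round(4))
look("b1.png");print(r.current_clock())
```

```text
[ 0.46103669 -0.08426789] s -0.06079661441269411 lat 0.0033805482484720747
((0.47635331749916077, -0.025723109021782875), 0.03955715149641037)
0.0 [ 0.4   0.24 -0.42] [ 0.4455 -0.1939  0.0369]
8.0 [-0.71 -0.27 -1.6 ] [ 0.4453 -0.1939  0.0451]
16.0 [-0.98 -0.44 -0.49] [ 0.4455 -0.1928  0.0534]
24.0 [-0.42 -0.15 -1.93] [ 0.4459 -0.1906  0.0617]
9.1833
```

View pics/b1.png

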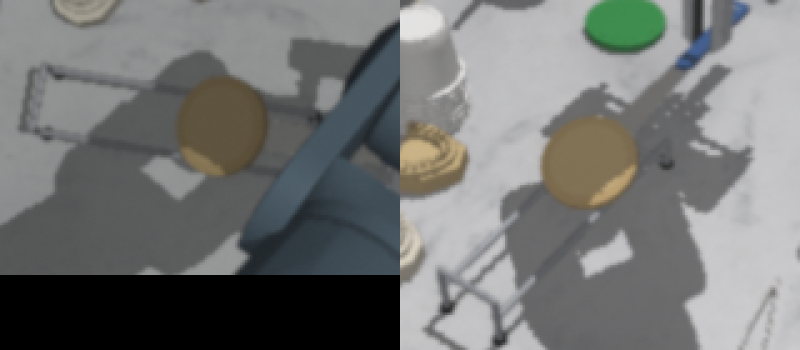

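The disc is tipped about 25° with its -x edge raised, and it hasn't visibly slid. Its +x side stays at column ~178 in the top crop. Continuing the arc.

Run:
```python
from h import *
piv=.0304
for ph in np.radians([32,40,48,56]):
    dd=.059+.007*min(ph/1.3,1); s=piv-dd*np.cos(ph); z=.030-.001+dd*np.sin(ph); tipto(s,z,feed=.05)
    if ph<.8:look("b2.png")
look("b3.png");print(r.current_clock(),r.current_ft_force())
```

```text
10.7833 [-0.59240584 -0.5301138  -0.2263376 ]
```

View pics/b3.png

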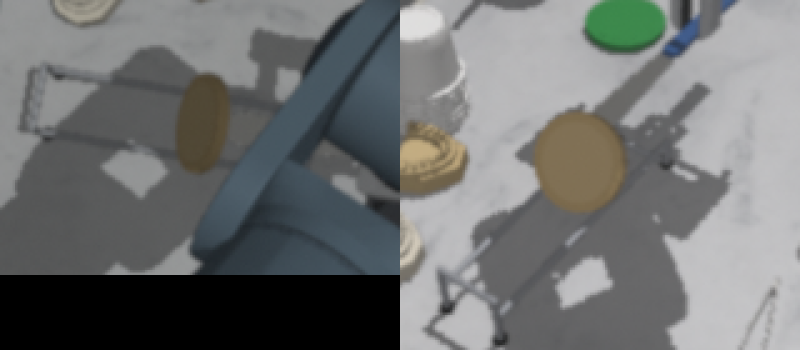

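The disc is now about 55° up and leaning on the blade, still without sliding. I'll push it past vertical.

Run:
```python
from h import *
piv=.0304
for ph in np.radians([64,72,80]):
    dd=.059+.007*min(ph/1.3,1); s=piv-dd*np.cos(ph); z=.030-.001+dd*np.sin(ph); tipto(s,z,feed=.05)
look("b4.png")
tipto(.0304+.014,.094,feed=.06);r.pause(.2);look("b5.png");print(r.current_clock(),r.current_ft_force())
```

```text
12.7583 [-0.75015975  0.94227146  0.3655636 ]
```

View pics/b5.png

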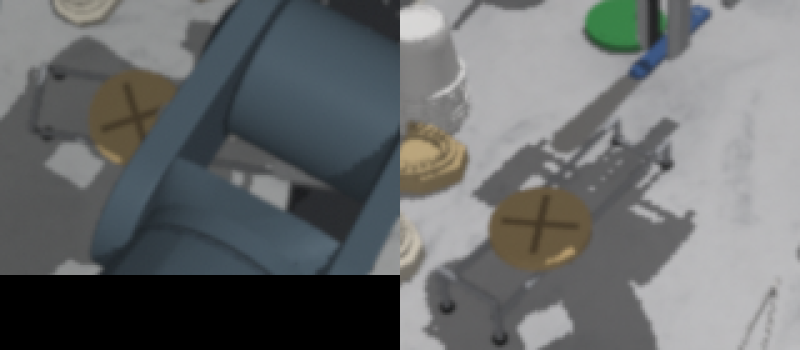

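The disc has turned over with its cross groove up, and it sits flat across the rails. Now I'll retreat and lay the spatula down where it was.

Run:
```python
from h import *
tipto(-.12,.10,feed=.15)
rv=rotv(*sd)
r.move_ptp([*GR,.09],rv)
r.move_linear([*GR,.03],feed=.1)
print(r.move_linear([*GR,.0132],feed=.03,contact_N=3),r.current_tcp_pos(),r.current_ft_force())
r.move_gripper(.05);p=r.current_tcp_pos()
r.move_linear([p[0],p[1],.15],feed=.12)
r.move_joints([-1.287, 0.245, 1.558, 0, 1.339, -0.174]);r.pause(.2)
t=eyes.get_image("top");s=eyes.get_image("side")
crop(t,190,140,480,240,2.7,"t9.png");crop(s,220,150,400,330,3.3,"s9.png")
c=blob(t,(105,120,40),(125,255,255),(355,210,480,240));print("handle",cv2.minAreaRect(onz(t,c,.01)[:,:2].astype(np.float32)))
for d,b in((t,(200,160,310,225)),(s,(250,225,325,300))):
    c=blob(d,(8,60,60),(28,255,255),b);print("disc",cv2.minEnclosingCircle(onz(d,c,.039)[:,:2].astype(np.float32)))
print(r.current_clock())
```

```text
True [ 0.42290697 -0.33613978  0.01310787] [-0.4649919  -0.04178946  4.34922762]
handle ((0.4220527410507202, -0.3452802002429962), (0.012646906077861786, 0.10213363170623779), 0.5595505237579346)
disc ((0.4855082631111145, 0.047552742063999176), 0.040269944816827774)
disc ((0.4856618642807007, 0.05209898203611374), 0.04229795187711716)
19.0833
```

View pics/t9.png

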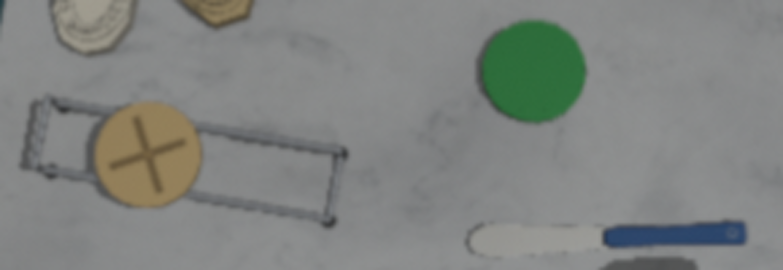

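View pics/s9.png

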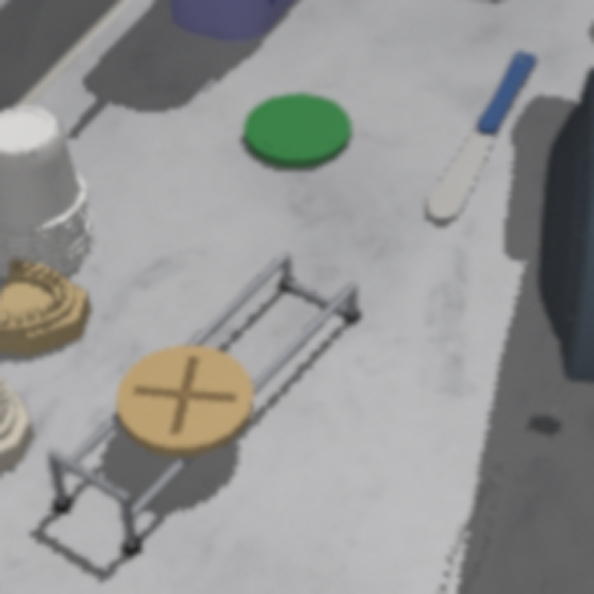

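The grooved face is up and the disc lies flat on both rails, near (245,197) in the top view. The spatula lies flat at its old place, well clear of the rack. Handing in.

```bash
python3 -c "
from h import *
workorder.finish_job()"
```

```text
the job is handed in; nothing more can be done
```

I gripped the spatula by its handle, slid the blade between the rails under the disc's -x edge, and swung the tip in an arc until the disc tipped over. I then laid the spatula back where it had been and handed the job in at about 19 s. `finish_job` gives no verdict, so the result below rests on my own checks.

- **Disc:** the last pictures show it grooved side up and flat across both rails. Its centre is at about (0.4855, 0.0475) m in world coordinates, or roughly 30 mm along the rack from its middle and within a few millimetres of the middle line.
- **Spatula:** it lies flat on the worktop, about 2 mm from its first position and well clear of the rack.
- **Contact:** only the blade was brought to the disc; the gripper stayed about 14 cm behind the blade tip. I did not measure contact force on the disc directly.
- **Disagreements:** the side view put the disc's y about 5 mm off the top view, both at the start and at the end. I put this down to the side camera seeing the disc's rim. The gripper read about 17 mm on the 20 mm handle, probably because the pads compress.

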